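# Unpin the tea warmer's lid

### The job

The lid of the tea warmer has to come off for washing. Take the forked tool from its stand, set the fork over the spring hinge bar between its collar and the lug, gently press the collar in sideways until the bar's tip leaves the lug, keep it pressed while drawing the lid towards the warmer's front until both ends of the bar are well clear of the lugs, and leave the lid lying flat on the warmer; then put the tool back in its stand. Touch the lid with the tool only, never force anything, and leave the other things where they are.

Things in the scene. Friction and masses are not known exactly. Their poses are not given: they have to be found in the camera images.
- warmer: Tea warmer, fixed: aluminium box 290 x 290 mm, flat top 100 mm above the table; origin on the table under its centre, x towards its back (away from the robot), y towards the robot's left, z up; its front (-x) has a black panel with three knobs. Near the back of the top is a steel hinge bracket with two upright lugs
- hinge (a point): nominal point of the warmer's hinge axis (along y), 65 mm behind its centre, 16 mm above its top; axes as the warmer's. Lugs, from here: right y -42.5 to -35.5 mm, with a 9 mm high slot open to the front; left y 19.5 to 26.5 mm, with a closed 9 x 9 mm hole through it; 24 mm deep in x, 12 mm higher than the axis. Both sit up to 5 mm further left or right together, different each time, not measured
- lid: Steel lid (about 0.3 kg) lying loose on the warmer's top, held only by its hinge bar: plate 115 (x) x 150 (y) x 6 mm from 20 to 135 mm in front of the bar axis, black knob, top at 32 mm. Origin on the underside, straight below the bar axis (16 mm up), at the start below hinge within 1 mm or so; axes as the warmer's. A knuckle 25 mm tall fills y -30 to -6 mm at the axis
- collar (a point): centre of the collar of the spring bar: a disc 20 mm in diameter, 4 mm thick, on the 6 mm thick bar that comes out of the knuckle towards +y; axes as the lid's; at rest 3.5 mm to +y of the lid's origin. Beyond it 9 to 19 mm of bare bar are exposed up to the left lug. More than 13 N from the tool would bend the bar
- bar_tip (a point): free end of the spring bar, 25.5 mm to +y of the collar's centre; at the start 4 to 15 mm deep in the left lug's hole. Pushing the collar to -y first slides the lid 0 to 11 mm until its knuckle meets the right lug, then compresses the bar: 4 N to start, 6.4 N at its solid stop 6 mm on. The tip is out of the hole 2 mm before that stop
- stub_end (a point): end of the 6 mm thick fixed stub at the other end of the hinge, 46 mm to -y of the lid's origin, at bar height; lies in the right lug's slot, which lets it out to the front
- fork_grip (a point): centre of the forked tool's black handle (20 x 20 mm, 52 mm tall; tool 0.09 kg), upright, z up. Underside of its 36 x 36 x 5 mm guard is 31 mm below. Under it a flat steel fork, 22 mm wide in x, 4 mm thick in y, points down: two prongs 5 mm wide, 12 mm apart in x, ends 65 mm below this point, bottom of the gap between them 45 mm below
- stand: wooden stand of the tool, fixed, 56 x 56 mm, 50 mm tall, with a 28 x 28 mm square hole from the top; origin on the table under its centre; left or right of the warmer. The tool hangs in it by its guard resting on the top, so that fork_grip is 81 mm above the table
- sugar_box: fixed open cardboard box 70 x 90 x 45 mm on the other side of the warmer
- glass: small white tea cup, 48 mm wide, 60 mm tall, standing on the warmer's front left corner; origin under it
- mug: white mug 90 mm tall; origin under it
- paper_cup: paper cup 85 mm tall; origin under it
- tea_tin: tin 110 mm tall; origin under it
- spoon: steel spoon lying on the table
Things that resemble listed ones, but are neither listed nor needed, are in the scene too. Of the things like the lid, leave any that is green or orange; of the rest the larger one is meant.

How it is judged:
By the outcome, as a careful person would: the job done as asked, in the order asked, and still so for the second after the job is handed in, with the robot touching nothing.
It also fails if it takes over 69 s, if anything falls off the work surface, if the arm or the gripper's body presses on something with over 40 N, if the wrist force passes 120 N, or if a joint passes its speed limit or range.

### The arm

A 7-joint arm with a two-finger parallel gripper is mounted at the origin on the work surface. World frame = base frame: x ahead of the robot, y to its left, z up, the work surface at z = 0. Lengths are in m, angles in rad, forces in N, time in s.
With the tool pointing down it reaches from about 0.4 to 0.925 m from the base axis. Payload 4.1 kg.
Tool frame: the origin (TCP) lies midway between the tips of the shut fingers; the grasp point (between the pads) lies 19 mm behind it; z points along the fingers, y is the direction in which the jaws open and shut (so a half turn about z gives the same grasp; the last joint's range is limited). The gripper opens to 85 mm and grips with 20 to 120 N. Pads are 22 mm wide; open, the fingers measure 114 mm over their backs; the gripper's body (76 mm by 85 mm) begins 54 mm behind the grasp point. The pads swing forward as they close: fully open they stand 13 mm farther back than shut.
Start: joints at [-1.38, 0.398, 0.045, 1.537, -0.019, 1.207, -0.051], TCP at [0.186, 0.623, 0.231] pointing down, gripper open.
Joint ranges: [-2.82, 2.82], [-0.49, 2.23], [-1.37, 1.46], [0, 2.46], [-1.36, 4.5], [0.23, 2], [-2.94, 2.94]. Speed limits (rad/s): [2.57, 2.57, 3.14, 3.14, 3.14, 3.14, 3.14].

### API

Orientations are given as a unit quaternion [x, y, z, w].
In Python, from workcell import status, viewer, ticket gives the robot as it stands. The module is installed in compiled form; this text tells all that it offers.
- The arm moves only by the tool arm_command, never from a script. Its argument "targets" is text: rows parted by semicolons, each of 5 numbers parted by spaces: the closure in counts, from 0 (fully open) to 255 (shut), then the shift along the tool's x, y, z in units of 40 mm (1.0 is 40 mm), then the turn about the tool's z in units of 5 degrees (1.0 is 5 degrees). A call has 1 to 5 rows; each row shifts and turns the pose as measured when the row begins, along the tool's axes as they then stand; what a row does not reach is not made up. A row lasts 1/10 s, in which the tool goes at most 50 mm and 8.59 degrees, less where a joint would pass 70% of its speed; a pose out of reach is approached as far as the arm can. A call is refused whole if a number of a shift passes 1 or a number of a turn 1, either way. A call with a gripper value outside its range is refused whole. The fingers move at their own pace and stop on an object; "force" is the grip in N (left out, the last holds). Time passes only in rows, so rows that do not move let the fingers close. It gives the time, the measured TCP pose, the force and the opening at its end, in the units of the state.
- status.observe(): the state, without advancing time (a new reading comes with each control period).
- viewer.get_image(name): name is "scene" or "top" or "wrist"; returns a dict with "image" (480x640x3 uint8, red, green, blue), "z_map" (480x640 float32, m along the optical axis (not along the pixel's ray), 0 where there is no reading), "fov_y" (degrees; the focal length in pixels is half the picture's height over the tangent of half this angle, whatever the lens; pixels are square), "cx", "cy" (the principal point, pixels), "k1" (the pictures are not rectified: a ray, as slopes to the right and down, at radius r is drawn at 1 + k1 r^2 times it, then the intrinsics apply), "position" and "attitude" of the camera in the world. Camera axes: x right, y up, looking along -z (the intrinsics and any distortion apply to the point x, -y, -z); pixel columns grow to the right and rows downward; lengths in m; the calibration is good to about 2 mm. A picture is of the moment at which its call begins.
- ticket.job_done(): hands the job in, once; it reports no verdict.
The state is a dict: "clock": time; "qpos": joint angles; "qd": joint speeds; "joint_efforts": joint torques, N m; "position": TCP position; "orientation": TCP orientation; "wrist_force": force on the tool from outside, world axes, zero at the start; "moment": the same for the moment, N m; "grip_width": opening from 0.0 (shut) to 1.0 (fully open).
Only numpy, scipy, OpenCV 4.12 (cv2) and the standard library are available. Lean on these libraries where they do the work, as an engineer would, in place of code of your own. Each camera call takes 0.05 s, during which the arm holds its last target. There are 200 camera calls.

## Working session

There is one attempt and no reset: what is moved stays moved. The work goes in short steps, Python scripts to look and compute and a tool call to move; the robot and the scene stay as the last step left them, time stands still between calls to the robot, and variables do not carry over. Pictures are saved under pics/ and viewed, about 8 in all and at most 12, crops included, and the job is handed in when it is done.

Besides the shell and the picture viewer there is one more tool, called after "Emit:" as name(argument=value, ...) on one line, values as JSON. arm_command: Moves the arm, as the interface text tells. Its arguments: {"type":"object","properties":{"targets":{"type":"string"},"force":{"type":"number"}},"required":["targets"]}

```bash
mkdir -p pics; cat > h.py <<'E'
import numpy as np, cv2
from scipy.spatial.transform import Rotation as R
from workcell import status, viewer, ticket
def cam(name):
    d=viewer.get_image(name); d['f']=240/np.tan(np.radians(d['fov_y'])/2); d['n']=name; return d
def rays(d,uv):
    uv=np.atleast_2d(uv).astype(float)
    K=np.array([[d['f'],0,d['cx']],[0,d['f'],d['cy']],[0,0,1]])
    p=cv2.undistortPoints(uv[:,None],K,np.array([d['k1'],0,0,0,0.]))[:,0]
    return np.c_[p[:,0],-p[:,1],-np.ones(len(p))]
def rot(d):
    a=np.array(d['attitude']); return a if a.shape==(3,3) else R.from_quat(a).as_matrix()
def onplane(d,uv,z):
    r=rays(d,uv)@rot(d).T; o=np.array(d['position']); return o+r*((z-o[2])/r[:,2])[:,None]
def cloud(d):
    v,u=np.mgrid[:480,:640]; r=rays(d,np.c_[u.ravel(),v.ravel()])*d['z_map'].reshape(-1,1)
    return (r@rot(d).T+np.array(d['position'])).reshape(480,640,3)
def proj(d,P):
    q=(np.atleast_2d(P)-np.array(d['position']))@rot(d); s=np.c_[q[:,0],-q[:,1]]/-q[:,2:]
    s=s*(1+d['k1']*(s**2).sum(1,keepdims=True)); return s*d['f']+[d['cx'],d['cy']]
def save(fn,im): cv2.imwrite('pics/'+fn,im[:,:,::-1])
E
python3 - <<'E'
from h import *
for n in('scene','top'):
    d=cam(n); save(n+'0.png',d['image']); print(n,d['position'],d['attitude'],d['fov_y'],d['cx'],d['cy'],d['k1'])
    np.savez(n+'0.npz',**d)
print(status.observe())
E
```

```text
scene [0.96215232 0.49252499 0.89008062] [0.11881833 0.31975835 0.87880764 0.33366741] 53.81096763706217 324.16909880128 240.35383432817693 -0.07905643347730132
top [ 0.3661165  -0.00428844  1.06706709] [-0.06076114  0.04590795  0.70813589 -0.70195734] 57.049689328215855 313.3190489641601 248.74484354143894 -0.02908988675710268
{'clock': 0.1, 'qpos': array([-1.38000014,  0.39912204,  0.04502023,  1.5377185 , -0.01867095,
        1.20690433, -0.0507196 ]), 'qd': array([-2.03533898e-04, -2.71885318e-04, -8.76660702e-04, -5.80066082e-03,
       -7.10152791e-05, -1.30124571e-03, -5.63864733e-04]), 'joint_efforts': array([ 3.56667355e-03, -4.76269841e+01,  1.37006577e+00, -2.54952139e+01,
        1.18730261e-02,  4.99690650e-03,  8.80008599e-06]), 'position': array([0.1855585 , 0.62237438, 0.23038023]), 'orientation': array([ 1.44333037e-01,  9.89528789e-01, -8.64083522e-04, -5.46572369e-05]), 'wrist_force': array([-0.84673984, -0.17561774,  0.3290923 ]), 'moment': array([ 0.04134602,  0.01468624, -0.02675366]), 'grip_width': 1.000643122557663}
```

View pics/scene0.png

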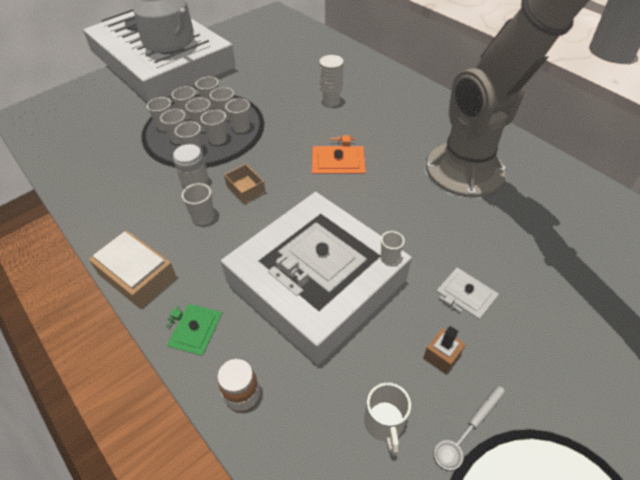

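View pics/top0.png

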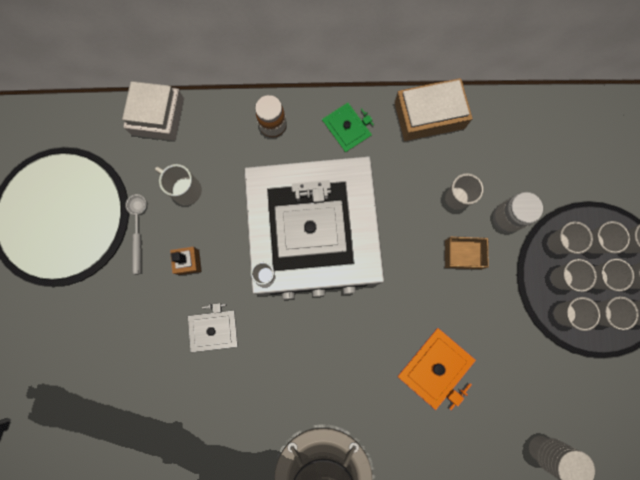

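The scene view shows the warmer at about (316,270), with the grey lid on it at (318,255), and the tool in its stand at (445,348). In the top view the lid is at (310,228), the hinge bracket at (312,190), the tool and stand at (184,260), and the small cup at (263,274).

Lid candidates in the top view:
- Green at (347,127): excluded by colour.
- Orange at (438,370): excluded by colour.
- Small grey on the table at (212,330).
- Larger grey on the warmer at (310,228): this is the one meant, being the larger and held in the bracket.

Next I'll measure and take an enlarged crop to confirm.

```bash
python3 - <<'E'
from h import *
L=lambda n:{k:(v.item() if v.ndim==0 else v) for k,v in np.load(n+'0.npz').items()}
t=L('top');s=L('scene')
for d in(t,s):
    d['C']=cloud(d); C=d['C']; ok=d['z_map']>0
    print(d['n'],'warmer top')
    m=(ok&(abs(C[...,2]-.1)<.004)).astype(np.uint8)
    n,lab,st,_=cv2.connectedComponentsWithStats(cv2.morphologyEx(m,cv2.MORPH_CLOSE,np.ones((9,9))))
    i=1+st[1:,4].argmax(); P=C[(lab==i)&ok&(abs(C[...,2]-.1)<.006)]
    print(st[i], np.median(P[:,2]), cv2.minAreaRect((P[:,:2]*1000).astype(np.float32)))
    # handle & stand
    roi=(abs(C[...,0]-.37)<.3)&(C[...,1]>.1)&(C[...,1]<.42)
    hsv=cv2.cvtColor(d['image'],cv2.COLOR_RGB2HSV)
    def rep(name,m):
        n,lab,st,_=cv2.connectedComponentsWithStats(m.astype(np.uint8))
        for i in range(1,n):
            if st[i,4]>15:
                P=C[lab==i]; print(name,st[i],P.mean(0).round(4),cv2.minAreaRect((P[:,:2]*1000).astype(np.float32)))
    rep('handletop',roi&ok&(abs(C[...,2]-.107)<.006)&(d['image'].max(2)<60))
    rep('standtop',roi&ok&(C[...,2]>.044)&(C[...,2]<.06))
    rep('cup', ok&(abs(C[...,2]-.16)<.005)&(abs(C[...,0]-.5)<.3)&(abs(C[...,1])<.3))
c=t['image'][160:300,165:385]; save('crop1.png',cv2.resize(c,None,fx=3.6,fy=3.6,interpolation=cv2.INTER_CUBIC))
E
```

```text
top warmer top
[  245   156   139   138 13843] 0.10067252914374358 ((572.1489868164062, 17.64898681640625), (290.0172119140625, 290.2757568359375), 4.523274898529053)
handletop [269 189   7  17  46] [0.6282 0.1078 0.1022] ((631.9899291992188, 107.99671936035156), (37.722434997558594, 13.79959774017334), 0.7326563596725464)
handletop [270 207   5  26  64] [0.5819 0.1074 0.1023] ((580.0697021484375, 107.55787658691406), (57.320167541503906, 9.193316459655762), 0.28746092319488525)
handletop [272 234   4  10  17] [0.5376 0.104  0.1023] ((537.2052001953125, 103.8597412109375), (20.33448600769043, 6.968911170959473), 0.38978326320648193)
handletop [172 253   9   8  61] [0.498  0.3203 0.107 ] ((498.0435485839844, 320.56793212890625), (15.964193344116211, 16.91342544555664), 3.2835867404937744)
standtop [173 188  23  13  63] [0.6521 0.3187 0.0521] ((652.1851196289062, 322.6451721191406), (13.325541496276855, 55.74672317504883), 25.0368709564209)
standtop [170 246  27  28 429] [0.4965 0.3178 0.0518] ((499.0843811035156, 322.6459655761719), (56.548702239990234, 57.76640701293945), 8.283050537
[... 400 characters left out ...]
94, 325.6173095703125), (16.540517807006836, 16.237159729003906), 9.337774276733398)
standtop [330 269  79  78 278] [0.5524 0.1639 0.0522] ((544.4324951171875, 163.24124145507812), (251.49440002441406, 4.061262130737305), 4.9528489112854)
standtop [426 328  40  37 609] [0.505  0.3272 0.0509] ((499.56951904296875, 324.4888610839844), (58.985618591308594, 56.89494705200195), 6.226336479187012)
standtop [378 391  29  23 119] [0.6534 0.3285 0.0522] ((655.6326904296875, 332.6899108886719), (18.68143653869629, 61.292911529541016), 9.054277420043945)
cup [381 231  23  20 117] [0.4571 0.1225 0.1583] ((456.1921691894531, 123.38331604003906), (46.09236526489258, 45.627349853515625), 66.97847747802734)
```

View pics/crop1.png

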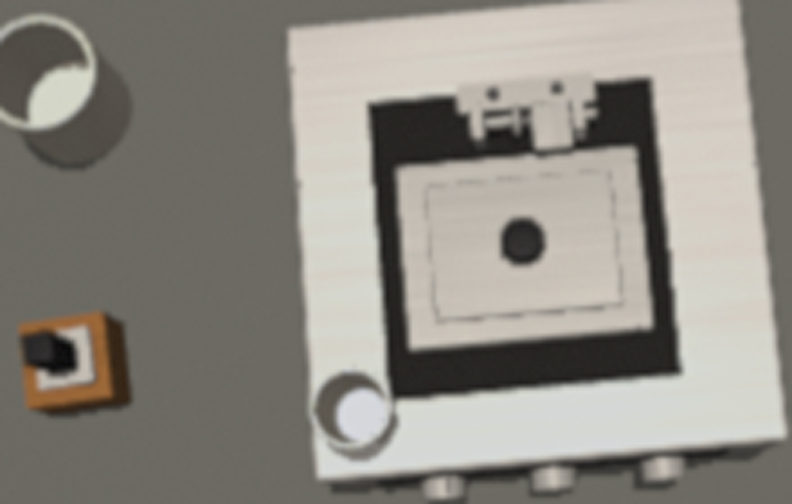

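The enlarged crop confirms the choice. The larger grey lid, with its knob at (521,241), sits in the bracket, and the collar and bar are at about (515,122). The tool is in its stand at (65,355). Now I'll move above the stand.

Emit:
arm_command(targets="0 -0.96 -0.49 0 0;0 -0.96 -0.49 0 0;0 -0.96 -0.49 0 0;0 -0.96 -0.49 0 0;0 -0.96 -0.49 0 0", force=40)

```text
clock: 0.6
position: [0.3375, 0.4747, 0.2263]
orientation: [0.136, 0.991, -0.002, -0.003]
wrist_force: [1.4, 1.1, 0.3]
grip_width: 0.999
```

Emit:
arm_command(targets="0 -0.96 -0.49 0 0;0 -0.96 -0.49 0 0;0 -0.96 -0.49 0 0;0 0 0 0 -1;0 0 0 0 -1")

```text
clock: 1.1
position: [0.4417, 0.3737, 0.224]
orientation: [0.053, 0.999, -0.005, -0.003]
wrist_force: [-0.8, 1.5, -0.8]
grip_width: 0.997
```

```bash
cat >> h.py <<'E'
def need(target,yaw=None):
    """print remaining shift in tool units; yaw = wanted heading (deg) of tool y"""
    s=status.observe(); M=R.from_quat(s['orientation']).as_matrix(); p=s['position']
    h=np.degrees(np.arctan2(M[1,1],M[0,1]))
    print('t',round(s['clock'],2),'p',p.round(4),'yhead',h.round(2),'tilt',M[:,2].round(3),'F',s['wrist_force'].round(2),'w',round(s['grip_width'],3))
    print('units',(M.T@(np.array(target)-p)/.04).round(3), 'turn',None if yaw is None else round((h-yaw)/5,2))
E
python3 -c "
from h import *
need([.4993,.3236,.23],96)"
```

```text
t 1.1 p [0.4417 0.3737 0.224 ] yhead 83.95 tilt [-0.006 -0.009 -1.   ] F [-0.78  1.53 -0.79] w 0.997
units [-1.564 -1.095 -0.147] turn -2.41
```

Emit:
arm_command(targets="0 -0.8 -0.55 0 0;0 -0.77 -0.55 -0.15 0;0 0 0 0 -1;0 0 0 0 -1;0 0 0 0 -0.4")

```text
clock: 1.6
position: [0.5015, 0.3187, 0.2276]
orientation: [-0.056, 0.998, -0.006, -0.005]
wrist_force: [0.1, -0.6, -0.4]
grip_width: 1.002
```

```bash
python3 -c "
from h import *
d=cam('wrist'); save('w1.png',d['image']); print(d['position'],d['fov_y'])
need([.4993,.3236,.23],96)
C=cloud(d); ok=d['z_map']>0
for n,m in(('stand',ok&(abs(C[...,2]-.052)<.006)),('handle',ok&(abs(C[...,2]-.107)<.005))):
    k,lab,st,_=cv2.connectedComponentsWithStats(m.astype(np.uint8))
    for i in range(1,k):
        if st[i,4]>150: P=C[lab==i]; print(n,st[i],P.mean(0).round(4),cv2.minAreaRect((P[:,:2]*1000).astype(np.float32)))
"
```

```text
[0.42933659 0.3119454  0.3717937 ] 63.877738204042245
t 1.65 p [0.5012 0.3189 0.2274] yhead 96.41 tilt [-0.01  -0.013 -1.   ] F [-0.   -0.28 -1.18] w 0.999
units [ 0.035  0.122 -0.066] turn 0.08
stand [ 114   86   37  254 1663] [0.5166 0.1594 0.0523] ((527.368896484375, 160.4284210205078), (223.4834747314453, 6.016751766204834), 5.59312105178833)
stand [ 291  178   68   66 3153] [0.494  0.323  0.0522] ((498.8594055175781, 323.1320495605469), (55.68027877807617, 56.12329864501953), 8.03952407836914)
stand [279 356  76  33 521] [0.6503 0.3331 0.0521] ((657.7218017578125, 333.5893859863281), (31.490882873535156, 74.42864227294922), 5.071807384490967)
stand [284 401  66  25 568] [0.7082 0.3385 0.0521] ((703.815185546875, 338.44146728515625), (23.710086822509766, 64.48406219482422), 7.1061320304870605)
stand [ 83 468  42  12 342] [0.8181 0.1169 0.052 ] ((819.8888549804688, 113.95101928710938), (12.222865104675293, 49.08903503417969), 10.898634910583496)
handle [ 42 107  31  57 409] [0.4533 0.1376 0.1072] ((454.2187194824219, 134.53427124023438), (37.2284049987793, 16.468238830566406), 7.082937717437744)
handle [   0  187   39  146 3567] [0.5607 0.0905 0.1065] ((557.1272583007812, 93.95433044433594), (30.721378326416016, 122.07697296142578), 82.15824890136719)
handle [311 213  29  30 780] [0.4985 0.3225 0.1074] ((499.2625427246094, 322.68609619140625), (20.51689910888672, 19.991954803466797), 10.32673454284668)
```

View pics/w1.png

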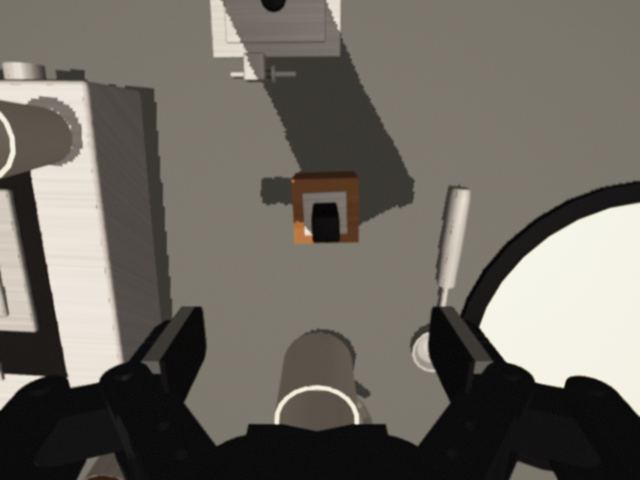

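The wrist view shows the tool handle at (325,222) centred in the stand at (325,208), and the mug at (317,390). Descending to grasp it.

Emit:
arm_command(targets="0 0.06 0.1 0 0.4;0 0.03 0 0.95 0;0 0.02 0 0.95 0;0 0 0 0.95 0")

```text
clock: 2.05
position: [0.4992, 0.3245, 0.116]
orientation: [-0.036, 0.999, -0.002, 0.0]
wrist_force: [-0.2, 0.5, -0.5]
grip_width: 1.002
```

```bash
python3 -c "
from h import *
need([.4991,.3227,.066],98)"
```

```text
t 2.05 p [0.4992 0.3245 0.116 ] yhead 94.16 tilt [ 0.    -0.004 -1.   ] F [-0.16  0.5  -0.49] w 1.002
units [ 0.007 -0.04   1.25 ] turn -0.77
```

Emit:
arm_command(targets="0 0 -0.04 0.65 -0.8;0 0 0 0.45 0;0 0 0 0.1 0;255 0 0 0 0;255 0 0 0 0", force=40)

```text
clock: 2.55
position: [0.4939, 0.3204, 0.0599]
orientation: [-0.072, 0.997, -0.005, -0.006]
wrist_force: [0.3, 0.5, -0.4]
grip_width: 0.69
```

Emit:
arm_command(targets="255 0 0 0 0;255 0 0 0 0;255 0 0 0 0;255 0 0 0 0")

```text
clock: 2.95
position: [0.4962, 0.3222, 0.0637]
orientation: [-0.072, 0.997, -0.003, -0.003]
wrist_force: [0.1, -0.8, 0.1]
grip_width: 0.222
```

```bash
python3 -c "
from h import *
need([.4991,.3227,.066],98)"
```

```text
t 2.95 p [0.4962 0.3222 0.0637] yhead 98.24 tilt [-0.005 -0.007 -1.   ] F [ 0.1  -0.76  0.08] w 0.222
units [-0.074  0.002 -0.058] turn 0.05
```

Emit:
arm_command(targets="255 0 0 0 0;255 0 0 -0.4 0;255 0 0 -0.9 0;255 0 0 -0.9 0;255 0 0 -0.9 0")

```text
clock: 3.45
position: [0.4924, 0.3201, 0.1848]
orientation: [-0.072, 0.997, -0.008, -0.009]
wrist_force: [-0.2, 0.0, -1.1]
grip_width: 0.228
```

Emit:
arm_command(targets="255 0 0 -0.9 0;255 0 0 -0.4 0;255 0 0 0 0")

```text
clock: 3.75
position: [0.4956, 0.3222, 0.2446]
orientation: [-0.072, 0.997, -0.005, -0.005]
wrist_force: [-0.1, -0.4, -0.9]
grip_width: 0.226
```

```bash
python3 -c "
from h import *
need([.60,.07,.23],94.5)
d=cam('scene'); C=cloud(d); p=status.observe()['position']
uv=proj(d,p-[0,0,.02])[0].astype(int); print(uv)
c=d['image'][max(0,uv[1]-60):uv[1]+60,uv[0]-80:uv[0]+80]; save('c2.png',cv2.resize(c,None,fx=4,fy=4,interpolation=cv2.INTER_CUBIC))
# fork points: below TCP
m=(d['z_map']>0)&(abs(C[...,0]-p[0])<.03)&(abs(C[...,1]-p[1])<.03)&(C[...,2]<p[2]-.018)&(C[...,2]>p[2]-.06)
P=C[m]; print(len(P),P.mean(0)-p,P.min(0)-p,P.max(0)-p)
F=P[P[:,2]<p[2]-.022]; print('yaw',cv2.fitLine((F[:,:2]*1000).astype(np.float32),1,0,.01,.01).ravel())
print('yaw2',cv2.minAreaRect(((F[:,:2]-p[:2])*1000).astype(np.float32)))
"
```

```text
t 3.75 p [0.4956 0.3222 0.2446] yhead 98.21 tilt [-0.009 -0.01  -1.   ] F [-0.14 -0.38 -0.95] w 0.226
units [-1.688 -6.609  0.408] turn 0.74
[466 294]
25 [ 0.01428506  0.00335446 -0.03351302] [ 0.0107932   0.00063205 -0.0446971 ] [ 0.01666312  0.00506654 -0.02020713]
yaw [ 2.6427588e-01 -9.6444714e-01  5.0974905e+02  3.2445981e+02]
yaw2 ((13.752237319946289, 3.484630584716797), (3.661436080932617, 5.128381729125977), 34.38974380493164)
```

View pics/c2.png

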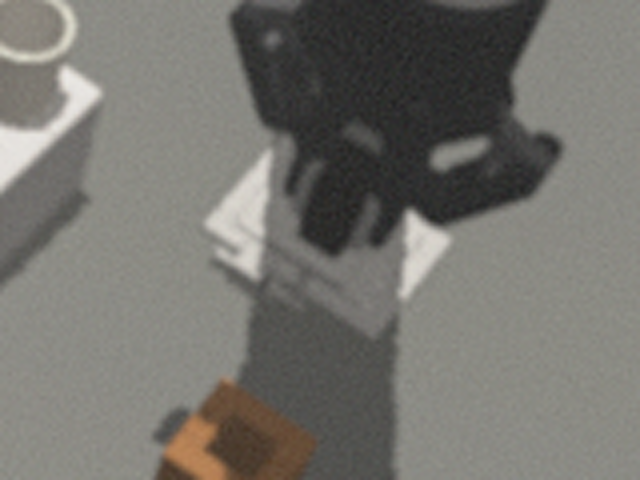

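The tool is held clear of the stand: the empty hole is at (240,445), and the fork is under the fingers at about (335,215). Now I'll locate the lugs, collar and bar from the first pictures.

```bash
cat >> h.py <<'E'
W0=np.array([.5726,.0185,.1]); TH=np.radians(4.54)
WR=np.array([[np.cos(TH),-np.sin(TH),0],[np.sin(TH),np.cos(TH),0],[0,0,1]])
H0=W0+WR@[.065,0,.016]
def toh(P): return (np.asarray(P)-H0)@WR   # world -> hinge frame
def fromh(q): return H0+WR@np.asarray(q)
E
python3 - <<'E'
from h import *
ims=[]
for n in('top','scene'):
    d={k:(v.item() if v.ndim==0 else v) for k,v in np.load(n+'0.npz').items()}
    C=toh(cloud(d)); ok=d['z_map']>0
    print(n)
    for z0,z1,nm in((.0105,.017,'lugtop12'),(.006,.0105,'knuckle9')):
        m=ok&(abs(C[...,0])<.02)&(abs(C[...,1])<.06)&(C[...,2]>z0)&(C[...,2]<z1)
        k,lab,st,_=cv2.connectedComponentsWithStats(m.astype(np.uint8))
        for i in range(1,k):
            if st[i,4]>4: P=C[lab==i]*1000; print(nm,st[i],P.min(0).round(1),P.max(0).round(1))
    uv=proj(d,fromh([0,0,0]))[0]; u,v=uv.astype(int)
    c=d['image'][v-22:v+23,u-30:u+30]; ims.append(cv2.resize(c,(600,450),interpolation=cv2.INTER_CUBIC)); print(u-30,v-22)
    K=C[(ok&(abs(C[...,2]-.016)<.004)&(C[...,0]<-.04)&(C[...,0]>-.11)&(abs(C[...,1])<.04))]
    # lid plate extents: z -.010 => plate top
    m=ok&(abs(C[...,2]+.010)<.003)&(abs(C[...,1])<.1)&(C[...,0]<-.01)&(C[...,0]>-.15)&(d['image'].min(2)>90)
    P=C[m]; print('plate',np.percentile(P,[1,99],axis=0).round(4), cv2.minAreaRect((P[:,:2]*1000).astype(np.float32)))
    print('knob',K.mean(0) if len(K) else 0,len(K))
save('h1.png',np.hstack(ims)[:, ::1][:, :1200] if 0 else cv2.resize(np.hstack(ims),(800,300)))
E
```

```text
top
lugtop12 [322 185   6  11  36] [-12.3 -39.2  10.8] [ 10.4 -27.7  15.5]
lugtop12 [296 187   4  11  28] [-11.5  22.7  11.1] [11.9 29.4 16.9]
lugtop12 [316 189   4   9  10] [-15.3 -22.4  10.7] [  2.8 -14.2  13.6]
knuckle9 [307 189   2   3   5] [0.8 1.8 7.1] [ 6.3  4.3 10.3]
knuckle9 [313 188  11  12  94] [-19.5 -31.    6.3] [ 6.6 -7.3 10.4]
knuckle9 [308 193   2   4   5] [-9.7  0.5  6.7] [-3.8  2.9 10.5]
279 170
plate [[-0.1353 -0.0915 -0.0129]
 [-0.0211  0.0805 -0.0071]] ((-80.3768081665039, 0.05389404296875), (132.59243774414062, 198.3551483154297), 0.8905735015869141)
knob [-0.07857695  0.00495342  0.01608609] 123
scene
lugtop12 [276 255  11   9  29] [-11.9 -36.6  11.2] [ 12.1 -28.6  14.4]
lugtop12 [298 272  11   9  26] [-12.8  25.4  10.6] [11.6 32.7 14. ]
knuckle9 [279 256  20  14 138] [-19.9 -36.8   6. ] [ 9.1 -4.  10.3]
knuckle9 [292 268   6   6  14] [-6.4  2.4  6.1] [6.4 8.2 9. ]
knuckle9 [297 274  12   8  25] [-12.5  25.8   6.5] [12.4 33.8 10.3]
262 248
plate [[-0.1341 -0.0667 -0.0129]
 [-0.0204  0.0822 -0.0071]] ((-76.0057373046875, -5.17706298828125), (177.63336181640625, 118.63585662841797), 89.59458923339844)
knob [-0.07667572  0.00864319  0.0150494 ] 106
```

View pics/h1.png

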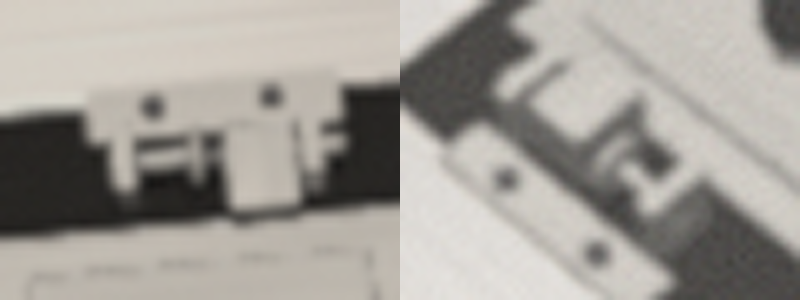

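Left panel, from the top camera: left lug at (122,160), collar at (197,160), knuckle at (262,165). Right panel, from the scene camera: left lug at (665,195), collar at (610,150). The two views bracket the bracket shift at about +4.5 mm, the collar centre at about y = +4 and the left lug's inner face at about +24, so there is about 18 mm of bare bar. Next I'll hover over the gap.

```bash
python3 -c "
from h import *
T=fromh([-.003,.015,0]); T[2]=.23; print(T); need(T,94.5)"
```

```text
[0.63321814 0.03836055 0.23      ]
t 3.8 p [0.4951 0.3218 0.2434] yhead 98.22 tilt [-0.01  -0.012 -1.   ] F [-0.23 -0.23 -1.33] w 0.227
units [-2.41  -7.504  0.381] turn 0.74
```

Emit:
arm_command(targets="255 0 0 0 0.74;255 -0.5 -0.95 0 0;255 -0.5 -0.95 0 0;255 -0.5 -0.95 0 0;255 -0.5 -0.95 0 0")

```text
clock: 4.3
position: [0.5808, 0.1811, 0.2337]
orientation: [-0.047, 0.999, -0.006, -0.013]
wrist_force: [0.4, 0.4, -0.8]
grip_width: 0.23
```

Emit:
arm_command(targets="255 -0.5 -0.95 0 0;255 -0.4 -0.8 0 0;255 0 0 0 0")

```text
clock: 4.6
position: [0.624, 0.1023, 0.2265]
orientation: [-0.042, 0.999, -0.01, -0.017]
wrist_force: [-0.1, -1.2, -1.1]
grip_width: 0.229
```

```bash
python3 -c "
from h import *
T=fromh([-.003,.015,0]); T[2]=.21; need(T,94.5)"
```

```text
t 4.6 p [0.624  0.1023 0.2265] yhead 94.83 tilt [-0.034 -0.022 -0.999] F [-0.05 -1.2  -1.12] w 0.229
units [-0.11  -1.603  0.439] turn 0.07
```

Emit:
arm_command(targets="255 -0.05 -0.8 0 0;255 -0.05 -0.8 0 0;255 0 0 0.1 0;255 0 0 0 0;255 0 0 0 0")

```text
clock: 5.1
position: [0.6284, 0.0382, 0.2131]
orientation: [-0.042, 0.999, -0.01, -0.026]
wrist_force: [-0.4, -0.6, 0.2]
grip_width: 0.229
```

```bash
cat > wv.py <<'E'
from h import *
import sys
T=fromh([-.003,.015,0]); T[2]=.21; need(T,94.5)
d=cam('wrist'); C=toh(cloud(d)); ok=d['z_map']>0
s=status.observe(); p=s['position']; ph=toh(p); print('TCP h mm',(ph*1000).round(1), 'cam',d['position'])
A=C-ph
m=ok&(abs(A[...,0])<.03)&(abs(A[...,1])<.02)&(A[...,2]<-.019)&(A[...,2]>-.058)
P=A[m]*1000; print('fork',len(P)); 
for lo,hi in((-26,-19),(-34,-26),(-42,-34),(-50,-42)):
    Q=P[(P[:,2]>lo)&(P[:,2]<=hi)]
    if len(Q)>5: print(lo,len(Q),Q.mean(0).round(1),Q.min(0).round(1),Q.max(0).round(1))
m=ok&(abs(C[...,0])<.02)&(abs(C[...,1])<.06)&(C[...,2]>-.004)&(C[...,2]<.016)
k,lab,st,_=cv2.connectedComponentsWithStats(m.astype(np.uint8))
for i in range(1,k):
    if st[i,4]>20: Q=C[lab==i]*1000; print('hinge',st[i],np.percentile(Q,[2,98],axis=0).round(1).tolist())
uv=proj(d,fromh([0,.005,.01]))[0]; u,v=uv.astype(int); print(u,v)
u0,v0=max(0,u-100),min(max(0,v-90),330)
c=d['image'][v0:v0+150,u0:u0+200]; save(sys.argv[1],cv2.resize(c,None,fx=4,fy=4,interpolation=cv2.INTER_CUBIC)); print(u0,v0)
E
python3 wv.py w2.png
```

```text
t 5.1 p [0.6284 0.0382 0.2131] yhead 94.85 tilt [-0.05  -0.023 -0.998] F [-0.38 -0.62  0.21] w 0.229
units [-0.124 -0.006  0.071] turn 0.07
TCP h mm [-8.  16.1 96.8] cam [0.56187345 0.03497116 0.3601685 ]
fork 88
-34 30 [ -8.3  -1.9 -31.9] [ -8.8  -3.7 -33.9] [ -8.   -0.3 -29.4]
-42 40 [ -8.6  -2.1 -38.2] [ -9.1  -3.9 -41.7] [ -8.   -0.3 -34.7]
-50 18 [ -8.9  -2.2 -43.4] [ -9.2  -4.  -45.3] [ -8.4  -0.4 -42.2]
hinge [ 226  228  118   52 2910] [[-18.9, -42.4, -1.5], [8.5, 28.7, 13.7]]
303 262
203 172
```

View pics/w2.png

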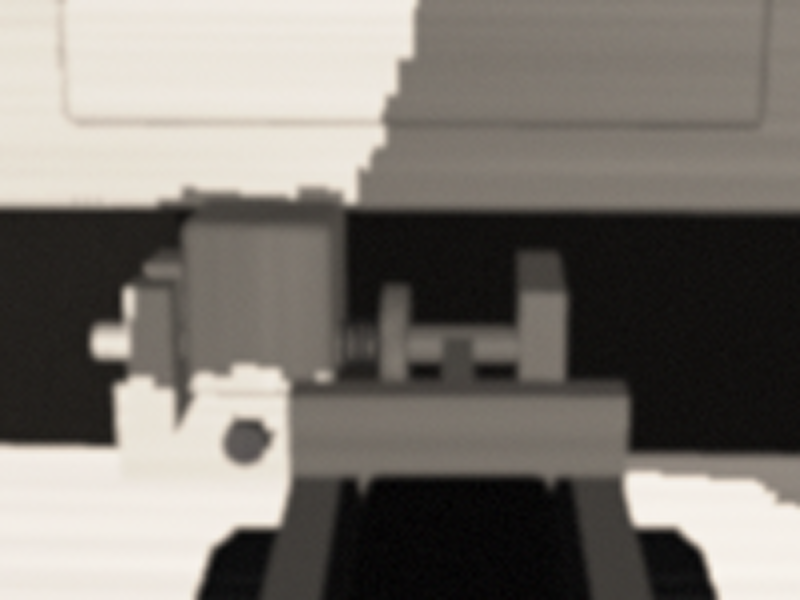

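The enlarged wrist view shows the collar at (395,330), the bare bar at (410–515,343), the left lug at (542,315), the knuckle at (260,300) and the right lug with the stub at (110,340). The fork's front prong is at (458,360), over the bare bar. Next come the bar's x and the lug faces in this same view.

```bash
cat > hv.py <<'E'
from h import *
T=fromh([0,0,0]); need(T,94.5)
d=cam('wrist'); C=toh(cloud(d))*1000; ok=d['z_map']>0
ph=toh(status.observe()['position'])*1000; print('TCP h',ph.round(1))
X,Y,Z=C[...,0],C[...,1],C[...,2]
def rep(n,m):
    P=C[ok&m]
    if len(P)>3: print(n,len(P),np.percentile(P,[3,50,97],axis=0).round(1).tolist())
rep('lugLtop',(Z>9.5)&(Z<15)&(Y>17)&(Y<36)&(abs(X)<16))
rep('lugRtop',(Z>10.5)&(Z<15)&(Y<-29)&(Y>-50)&(abs(X)<16))
rep('bar',(abs(Z-2.0)<2.2)&(Y>9)&(Y<21)&(abs(X)<5))
rep('collar',(Z>5)&(Z<10.5)&(Y>-3)&(Y<11)&(abs(X)<7))
rep('knuckle',(abs(Z-9)<1.5)&(Y>-38)&(Y<-3)&(abs(X+2)<12))
rep('stub',(abs(Z-2.)<2)&(Y<-41)&(abs(X)<8))
A=C-ph
rep('fork',(abs(A[...,0]+5)<10)&(abs(A[...,1])<10)&(A[...,2]<-30)&(A[...,2]>-58)&(Z>4))
F=A[ok&(abs(A[...,0]+5)<10)&(abs(A[...,1])<10)&(A[...,2]<-34)&(A[...,2]>-58)&(Z>4)]
if len(F): print('fork-TCP',np.percentile(F,[3,50,97],axis=0).round(1).tolist())
E
python3 hv.py
```

```text
t 5.15 p [0.6282 0.0391 0.2128] yhead 94.91 tilt [-0.051 -0.022 -0.998] F [-0.42  1.27 -0.65] w 0.233
units [-0.325 -0.361  2.414] turn 0.08
TCP h [-7.7 16.4 97.3]
lugLtop 266 [[-12.7, 23.3, 10.7], [-5.8, 26.9, 12.7], [0.9, 30.1, 14.0]]
lugRtop 432 [[-12.6, -38.6, 11.1], [-1.3, -35.0, 12.7], [10.6, -31.8, 14.0]]
bar 116 [[-3.9, 9.1, 0.4], [-2.5, 16.9, 2.8], [1.8, 20.9, 4.0]]
collar 90 [[-6.7, -1.8, 5.1], [-2.9, 2.9, 9.5], [2.6, 4.9, 10.4]]
knuckle 989 [[-13.5, -31.9, 8.0], [-4.7, -19.3, 9.6], [5.3, -7.2, 10.4]]
stub 56 [[-3.8, -46.6, 0.4], [-2.3, -44.2, 2.8], [0.9, -41.5, 3.8]]
fork 87 [[-17.2, 13.1, 51.9], [-16.8, 15.1, 59.7], [-16.1, 16.7, 66.9]]
fork-TCP [[-9.6, -3.4, -45.6], [-9.2, -1.4, -39.8], [-8.7, 0.3, -34.2]]
```

Emit:
arm_command(targets="255 -0.16 0 0.3 0;255 -0.03 0 0.3 0;255 0 0 0.1 0;255 0 0 0 0")

```text
clock: 5.6
position: [0.6348, 0.0434, 0.1818]
orientation: [-0.046, 0.999, -0.009, -0.026]
wrist_force: [0.1, 0.3, -1.1]
grip_width: 0.229
```

```bash
python3 hv.py
```

```text
t 5.6 p [0.6348 0.0434 0.1818] yhead 95.25 tilt [-0.051 -0.021 -0.999] F [ 0.15  0.3  -1.11] w 0.229
units [-0.105 -0.472  1.65 ] turn 0.15
TCP h [-1.  20.  66.1]
lugLtop 271 [[-12.7, 23.7, 10.2], [-7.7, 26.9, 12.7], [-2.1, 30.2, 13.9]]
lugRtop 589 [[-12.5, -38.7, 11.0], [-1.6, -35.0, 12.7], [10.5, -31.7, 13.8]]
bar 118 [[-3.6, 9.3, 1.2], [-1.8, 12.5, 3.3], [1.6, 21.0, 4.2]]
collar 79 [[-6.9, -1.0, 5.7], [-4.3, 2.8, 9.3], [-0.5, 5.0, 10.4]]
knuckle 1310 [[-13.4, -31.8, 8.2], [-4.3, -18.9, 9.6], [5.3, -7.2, 10.4]]
stub 60 [[-3.7, -46.1, 0.9], [-1.7, -44.0, 3.1], [1.4, -42.1, 3.9]]
fork 343 [[-12.7, 17.3, 9.8], [-9.4, 25.7, 13.0], [-2.2, 29.6, 33.9]]
fork-TCP [[-11.7, -2.6, -56.3], [-8.2, 5.9, -53.2], [-1.1, 9.7, -36.4]]
```

Emit:
arm_command(targets="255 0 -0.11 0 0.15;255 0 0 0 0;255 0 0 0 0")

```text
clock: 5.95
position: [0.6357, 0.0385, 0.1829]
orientation: [-0.038, 0.999, -0.009, -0.025]
wrist_force: [0.2, 0.6, -1.4]
grip_width: 0.227
```

```bash
python3 hv.py | egrep -v 'stub|knuckle|fork '
```

```text
t 5.95 p [0.6357 0.0385 0.1829] yhead 94.42 tilt [-0.049 -0.021 -0.999] F [ 0.16  0.6  -1.41] w 0.227
units [-0.097 -0.344  1.675] turn -0.02
TCP h [-0.5 14.6 66.9]
lugLtop 292 [[-12.7, 23.6, 10.9], [-7.2, 26.8, 12.7], [-1.1, 30.1, 13.8]]
lugRtop 578 [[-12.6, -38.6, 11.1], [-1.3, -35.0, 12.7], [10.5, -31.7, 13.9]]
bar 132 [[-3.8, 9.0, 0.4], [-1.9, 17.1, 2.9], [2.1, 20.5, 4.1]]
collar 83 [[-6.9, -2.3, 5.1], [-4.1, 2.6, 9.3], [0.3, 4.8, 10.4]]
fork-TCP [[-12.1, -9.8, -57.5], [-8.7, 0.5, -45.1], [-0.7, 10.0, -34.9]]
```

Emit:
arm_command(targets="255 0 0 0.25 0;255 0 0 0.25 0;255 0 0 0.12 0;255 0 0 0 0")

```text
clock: 6.4
position: [0.6343, 0.0375, 0.1561]
orientation: [-0.038, 0.999, -0.009, -0.025]
wrist_force: [0.4, -0.5, -1.7]
grip_width: 0.225
```

```bash
python3 hv.py | egrep -v 'stub|fork '; python3 wv.py w3.png | tail -1
```

```text
t 6.4 p [0.6343 0.0375 0.1561] yhead 94.39 tilt [-0.049 -0.021 -0.999] F [ 0.38 -0.53 -1.74] w 0.225
units [-0.102 -0.335  1.004] turn -0.02
TCP h [-1.9 14.1 40.3]
lugLtop 75 [[-13.0, 23.4, 9.8], [-12.3, 26.7, 12.5], [-11.3, 30.1, 14.0]]
lugRtop 720 [[-12.7, -38.4, 11.2], [-1.7, -34.9, 12.7], [10.5, -31.7, 13.9]]
knuckle 1642 [[-13.4, -31.9, 8.4], [-4.5, -19.3, 9.6], [5.4, -8.0, 10.4]]
fork-TCP [[-9.9, -9.7, -36.1], [-8.8, -0.8, -35.2], [-7.4, 4.5, -34.1]]
199 195
```

View pics/w3.png

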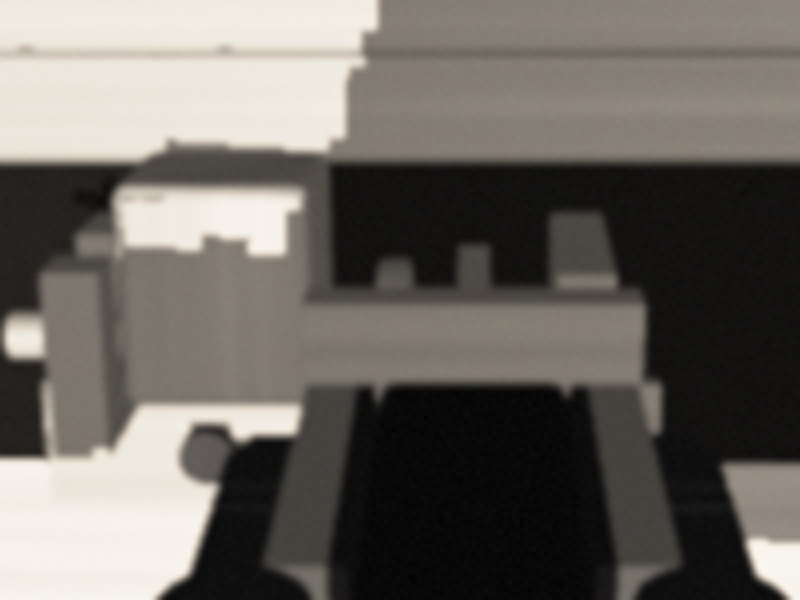

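The prong at (474,265) is in the gap between the collar at (395,270) and the lug at (582,250), with no vertical contact force. Pressing sideways in small steps.

Emit:
arm_command(targets="255 0 -0.07 0 0;255 0 -0.06 0 0;255 0 0 0 0", force=80)

```text
clock: 6.8
position: [0.6359, 0.0319, 0.1578]
orientation: [-0.038, 0.999, -0.009, -0.023]
wrist_force: [-0.2, 0.1, -0.9]
grip_width: 0.221
```

```bash
cat > f.py <<'E'
from h import *
d=cam('wrist'); C=toh(cloud(d))*1000; ok=d['z_map']>0; X,Y,Z=C[...,0],C[...,1],C[...,2]
F=[]
for i in range(1): F.append(status.observe()['wrist_force'])
s=status.observe(); ph=toh(s['position'])*1000; print('t',round(s['clock'],2),'TCP h',ph.round(1),'F h',(np.mean(F,0)@WR).round(2), 'tilt',R.from_quat(s['orientation']).as_matrix()[:,2].round(3))
def rep(n,m):
    P=C[ok&m]
    if len(P)>3: print(n,len(P),np.percentile(P,[3,50,97],axis=0).round(1).tolist())
rep('knuckle',(abs(Z-9)<1.5)&(Y>-60)&(Y<-3)&(abs(X+4)<60)&(X<8)&(X>-60)&(abs(Z-9.3)<.9))
xf=ph[0]-9
rep('prong',(abs(X-xf)<6)&(abs(Y-ph[1]+2)<12)&(Z<7)&(Z>-12))
rep('guard',(abs(X-ph[0]+12)<9)&(abs(Y-ph[1])<25)&(abs(Z-ph[2]+9)<5))
rep('stub',(abs(Z-2.)<2)&(Y<-40)&(Y>-70)&(X<8)&(X>-70))
E
python3 f.py
```

```text
t 6.85 TCP h [-0.8  8.6 41.8] F h [-0.72 -0.18 -1.18] tilt [-0.046 -0.021 -0.999]
knuckle 1750 [[-22.0, -30.2, 8.6], [-11.0, -20.2, 9.5], [4.7, -7.8, 10.2]]
prong 129 [[-10.4, 1.3, -2.8], [-9.6, 4.9, 3.4], [-7.9, 9.0, 6.6]]
guard 2109 [[-15.4, -9.0, 31.1], [-11.5, 7.6, 35.1], [-6.3, 24.9, 36.6]]
stub 102 [[-3.8, -46.5, 0.7], [-2.0, -44.3, 3.0], [1.9, -41.9, 3.8]]
```

Emit:
arm_command(targets="255 0 -0.05 0.02 0;255 0 -0.03 0 0;255 0 0 0 0")

```text
clock: 7.15
position: [0.6363, 0.0304, 0.1573]
orientation: [-0.039, 0.999, -0.008, -0.023]
wrist_force: [-1.0, 0.1, 0.3]
grip_width: 0.223
```

```bash
python3 f.py
```

```text
t 7.2 TCP h [-0.6  6.8 41.3] F h [ 0.1   0.47 -1.28] tilt [-0.046 -0.018 -0.999]
knuckle 1724 [[-22.4, -31.4, 8.5], [-11.4, -21.3, 9.5], [4.4, -8.8, 10.2]]
prong 133 [[-10.6, 0.1, -3.5], [-9.3, 3.6, 3.9], [-8.0, 7.6, 6.8]]
guard 2106 [[-15.2, -10.5, 30.6], [-11.2, 6.1, 34.6], [-6.1, 23.4, 36.0]]
stub 118 [[-4.3, -47.6, 1.0], [-2.3, -44.9, 3.0], [1.4, -41.6, 3.9]]
```

Emit:
arm_command(targets="255 0 -0.04 0 0;255 0 -0.04 0 0;255 0 0 0 0")

```text
clock: 7.5
position: [0.6363, 0.0301, 0.1573]
orientation: [-0.039, 0.999, -0.006, -0.023]
wrist_force: [-0.3, 0.7, -0.7]
grip_width: 0.218
```

```bash
python3 f.py
```

```text
t 7.55 TCP h [-0.6  6.5 41.3] F h [-0.38  2.24  0.13] tilt [-0.046 -0.014 -0.999]
knuckle 1720 [[-22.3, -31.5, 8.6], [-11.3, -21.3, 9.5], [4.3, -8.8, 10.2]]
prong 139 [[-13.7, -7.5, -4.8], [-9.4, 3.0, 3.4], [-7.9, 7.5, 6.8]]
guard 2104 [[-15.2, -10.7, 30.6], [-11.2, 5.9, 34.6], [-6.1, 23.2, 36.0]]
stub 129 [[-4.2, -47.6, 1.0], [-2.2, -44.8, 3.1], [1.3, -41.6, 3.9]]
```

Emit:
arm_command(targets="255 0 -0.07 0 0;255 0 -0.07 0 0;255 0 -0.07 0 0")

```text
clock: 7.85
position: [0.6366, 0.0259, 0.1573]
orientation: [-0.041, 0.999, -0.003, -0.024]
wrist_force: [-0.7, 6.1, -1.2]
grip_width: 0.224
```

```bash
python3 f.py
```

```text
t 7.9 TCP h [-0.6  1.9 41.3] F h [ 0.83  5.35 -0.69] tilt [-0.047 -0.008 -0.999]
knuckle 1593 [[-22.3, -31.4, 8.6], [-12.2, -22.3, 9.5], [4.3, -8.7, 10.2]]
prong 169 [[-14.2, -7.6, -7.2], [-9.4, -1.1, 3.0], [-6.7, 4.0, 6.5]]
guard 2106 [[-15.2, -14.9, 30.6], [-11.3, 1.6, 34.6], [-6.1, 19.0, 36.0]]
stub 130 [[-4.2, -47.5, 0.7], [-2.5, -44.3, 3.0], [1.1, -41.3, 3.8]]
```

Emit:
arm_command(targets="255 0 -0.07 0 0;255 0 -0.07 0 0")

```text
clock: 8.1
position: [0.6368, 0.0238, 0.1573]
orientation: [-0.041, 0.999, -0.0, -0.024]
wrist_force: [-1.1, 6.3, -1.2]
grip_width: 0.221
```

```bash
python3 f.py
```

```text
t 8.15 TCP h [-0.6 -0.  41.3] F h [-1.    6.52 -0.4 ] tilt [-0.048 -0.002 -0.999]
knuckle 1539 [[-22.3, -31.6, 8.5], [-13.0, -23.0, 9.5], [4.1, -8.7, 10.2]]
prong 147 [[-13.1, -7.6, -3.4], [-9.4, -2.5, 2.6], [-7.6, 2.1, 6.7]]
guard 2107 [[-15.2, -17.0, 30.7], [-11.2, -0.4, 34.6], [-6.0, 16.9, 36.0]]
stub 131 [[-4.2, -47.5, 0.5], [-2.6, -44.5, 2.9], [1.2, -41.2, 3.9]]
```

The side force is about 6.4 N, prong travel is 5.4 mm past contact and the stub is steady at −47.5, so the bar is near its solid stop with the tip out. Drawing to the front while holding the press.

Emit:
arm_command(targets="255 0.1 -0.06 0 0;255 0.1 -0.06 0 0;255 0.1 -0.06 0 0")

```text
clock: 8.45
position: [0.6306, 0.0227, 0.1586]
orientation: [-0.043, 0.999, 0.005, -0.018]
wrist_force: [2.9, 6.5, -1.5]
grip_width: 0.223
```

```bash
python3 f.py
```

```text
t 8.5 TCP h [-7.2 -0.6 42.8] F h [ 3.22  6.81 -3.03] tilt [-0.036  0.008 -0.999]
knuckle 1278 [[-22.7, -31.6, 8.6], [-14.4, -24.4, 9.5], [3.8, -9.1, 10.1]]
prong 133 [[-22.1, -8.1, -10.8], [-15.2, -1.2, 0.1], [-10.8, 6.9, 6.4]]
guard 2071 [[-21.3, -17.4, 32.3], [-17.2, -0.5, 35.8], [-12.3, 16.4, 37.5]]
stub 140 [[-4.2, -47.5, 0.6], [-2.1, -44.4, 3.0], [1.5, -41.2, 3.8]]
```

Emit:
arm_command(targets="255 0.1 -0.06 0 0;255 0.1 -0.06 0 0")

```text
clock: 8.7
position: [0.627, 0.0222, 0.1596]
orientation: [-0.045, 0.999, 0.008, -0.012]
wrist_force: [3.8, 6.1, -2.8]
grip_width: 0.226
```

```bash
python3 f.py;python3 wv.py w4.png | tail -1
```

```text
t 8.75 TCP h [-10.9  -0.8  43.7] F h [ 3.61  5.72 -2.4 ] tilt [-0.026  0.014 -1.   ]
knuckle 576 [[-25.7, -31.9, 8.6], [-18.4, -24.2, 9.8], [1.5, -8.7, 10.2]]
prong 288 [[-25.8, -14.3, -10.5], [-25.0, -6.5, -3.3], [-17.6, 7.1, 6.4]]
guard 2069 [[-24.7, -17.8, 33.0], [-20.7, -0.8, 36.6], [-15.7, 16.2, 38.3]]
stub 84 [[-6.6, -47.5, 0.8], [-5.6, -44.1, 3.3], [-1.1, -40.9, 4.0]]
227 208
```

View pics/w4.png

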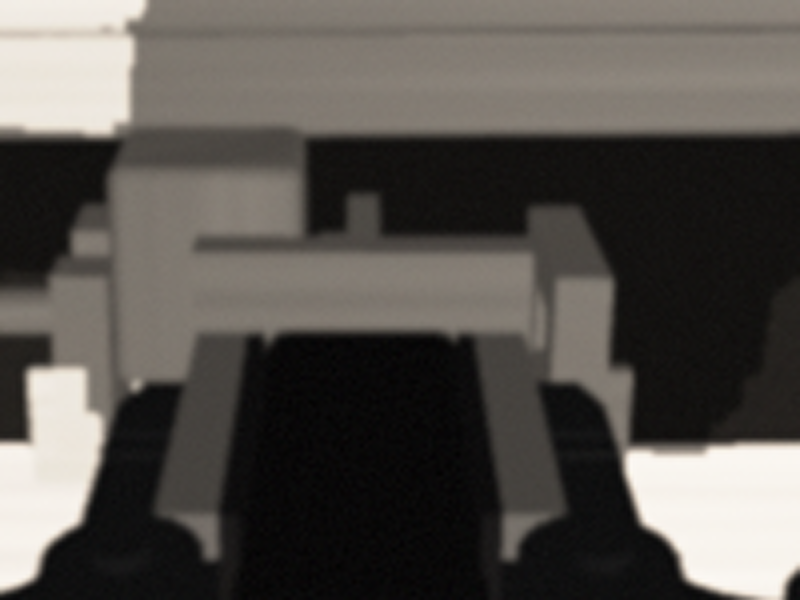

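The fork prong at (363,210) is still in front of the bar, and the lid has come 2.7 mm to the front with about 3.6 N. The tip looks free. The tool has risen 2 mm, so I'll add a small downward share.

Emit:
arm_command(targets="255 0.1 -0.06 0.04 0;255 0.1 -0.06 0.04 0;255 0.1 -0.06 0.02 0")

```text
clock: 9.1
position: [0.6234, 0.0216, 0.1586]
orientation: [-0.048, 0.999, 0.012, -0.003]
wrist_force: [3.9, 6.4, -1.5]
grip_width: 0.223
```

```bash
python3 f.py
```

```text
t 9.15 TCP h [-14.6  -1.2  42.6] F h [ 5.16  6.24 -1.64] tilt [-0.007  0.024 -1.   ]
knuckle 1176 [[-27.9, -31.8, 8.6], [-20.2, -24.5, 9.6], [-1.3, -9.7, 10.2]]
prong 367 [[-29.4, -14.7, -10.4], [-28.3, -8.0, -6.5], [-20.4, 7.3, 6.3]]
guard 2065 [[-28.2, -18.1, 31.7], [-24.2, -1.2, 35.3], [-19.2, 15.8, 37.1]]
stub 140 [[-9.0, -47.8, 0.6], [-7.0, -44.3, 3.1], [-3.1, -40.7, 3.9]]
```

Emit:
arm_command(targets="255 0.15 -0.07 0.02 0;255 0.15 -0.07 0.02 0;255 0.15 -0.07 0.02 0")

```text
clock: 9.45
position: [0.6138, 0.0199, 0.1584]
orientation: [-0.051, 0.999, 0.017, 0.007]
wrist_force: [3.8, 7.8, -2.0]
grip_width: 0.225
```

```bash
python3 f.py
```

```text
t 9.5 TCP h [-24.7  -1.9  42.4] F h [ 3.64  7.33 -0.93] tilt [ 0.011  0.036 -0.999]
knuckle 1045 [[-35.9, -32.2, 8.5], [-28.3, -25.5, 9.6], [-10.0, -10.8, 10.2]]
prong 485 [[-39.4, -15.4, -10.3], [-36.9, -8.0, -8.5], [-29.3, 6.6, 6.0]]
guard 2074 [[-37.8, -18.9, 31.3], [-33.7, -2.0, 35.0], [-28.8, 15.0, 37.1]]
stub 149 [[-15.9, -47.9, 0.8], [-14.1, -44.0, 3.1], [-10.5, -40.1, 3.9]]
```

Emit:
arm_command(targets="255 0.14 -0.06 0.02 0")

```text
clock: 9.6
position: [0.6102, 0.0197, 0.1584]
orientation: [-0.052, 0.998, 0.019, 0.01]
wrist_force: [3.5, 6.0, -1.5]
grip_width: 0.223
```

```bash
python3 f.py
```

```text
t 9.65 TCP h [-28.8  -2.2  42.2] F h [ 1.29  6.09 -1.64] tilt [ 0.015  0.039 -0.999]
knuckle 1097 [[-38.9, -33.0, 8.6], [-31.0, -25.7, 9.5], [-12.8, -11.6, 10.2]]
prong 546 [[-43.6, -15.7, -10.3], [-40.4, -7.5, -8.7], [-33.0, 6.5, 5.7]]
guard 2047 [[-41.4, -18.8, 31.1], [-37.4, -1.9, 34.9], [-32.5, 15.0, 36.9]]
stub 143 [[-18.3, -48.1, 0.9], [-16.6, -44.4, 2.9], [-12.8, -40.5, 3.9]]
```

Emit:
arm_command(targets="255 0.13 -0.02 0.02 0;255 0.13 0 0.02 0")

```text
clock: 9.85
position: [0.6023, 0.0192, 0.1579]
orientation: [-0.053, 0.998, 0.02, 0.013]
wrist_force: [2.3, 0.3, -1.0]
grip_width: 0.224
```

```bash
python3 f.py
```

```text
t 9.9 TCP h [-36.3  -2.3  41.9] F h [ 1.54  0.6  -0.4 ] tilt [ 0.023  0.04  -0.999]
knuckle 1848 [[-47.1, -42.7, 8.6], [-34.5, -32.7, 9.6], [-20.1, -21.8, 10.2]]
prong 394 [[-51.1, -15.5, -10.6], [-48.8, -2.8, -9.2], [-40.6, 6.7, 5.1]]
guard 2067 [[-49.3, -18.8, 30.7], [-45.3, -2.0, 34.4], [-40.3, 15.0, 36.4]]
stub 305 [[-47.3, -58.8, 0.5], [-26.6, -51.5, 2.9], [-22.6, -41.4, 3.9]]
```

The lid has left the right lug and its spring has relaxed, sliding it about 10 mm to −y. The stub is at x −25, ahead of the lugs. Drawing further for margin.

Emit:
arm_command(targets="255 0.14 0 0.01 0;255 0.14 0 0.01 0;255 0.14 0 0 0;255 0 0 0 0")

```text
clock: 10.3
position: [0.5852, 0.0114, 0.1576]
orientation: [-0.051, 0.998, 0.017, 0.015]
wrist_force: [0.0, 0.6, -0.4]
grip_width: 0.22
```

```bash
python3 f.py;python3 wv.py w5.png | tail -1
```

```text
t 10.35 TCP h [-52.9  -8.1  41.5] F h [ 1.06 -0.96 -1.06] tilt [ 0.028  0.035 -0.999]
knuckle 1286 [[-59.3, -48.2, 8.7], [-49.7, -38.3, 9.6], [-38.8, -28.4, 10.2]]
prong 307 [[-67.7, -21.1, -10.5], [-65.9, -8.5, -9.2], [-58.1, 0.9, 5.7]]
guard 2103 [[-66.9, -25.2, 30.0], [-62.9, -8.7, 34.0], [-57.8, 8.6, 36.0]]
stub 307 [[-66.3, -64.4, 0.5], [-46.1, -56.2, 2.9], [-42.1, -41.5, 3.9]]
237 276
```

View pics/w5.png

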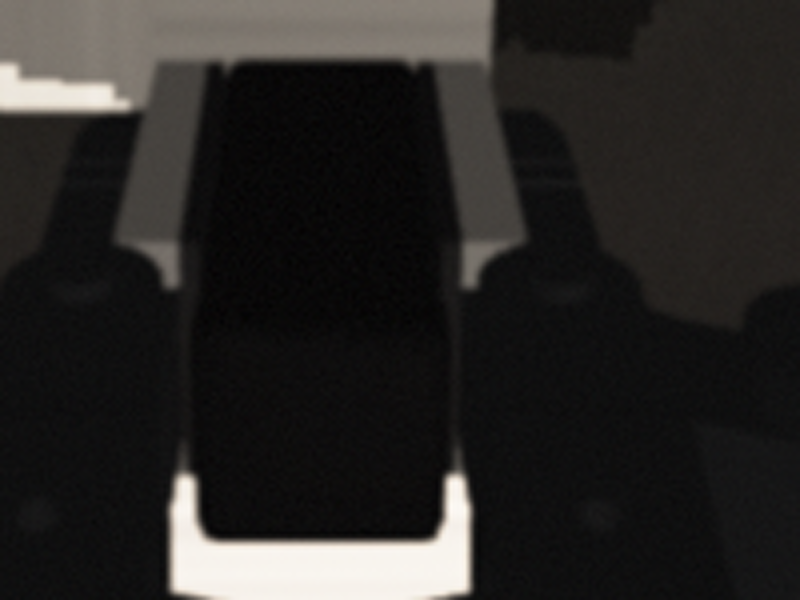

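The lid is drawn about 43 mm, with no side load left. This crop shows only the guard at the top (320,30), the fingers and the knuckle; the bar is hidden. I'll ease the fork off the collar and centre it on the bar.

Emit:
arm_command(targets="255 0.05 0.1 0 0;255 0.02 0.05 0 0;255 0 0 0 0")

```text
clock: 10.7
position: [0.5818, 0.0164, 0.1571]
orientation: [-0.05, 0.998, 0.016, 0.015]
wrist_force: [1.1, -1.1, -0.3]
grip_width: 0.223
```

```bash
python3 f.py
```

```text
t 10.75 TCP h [-55.9  -2.9  41.1] F h [ 1.22 -0.55 -1.03] tilt [ 0.027  0.033 -0.999]
knuckle 1254 [[-59.3, -44.2, 8.6], [-50.3, -34.5, 9.6], [-40.4, -24.0, 10.1]]
prong 324 [[-70.8, -16.0, -10.6], [-68.9, -3.6, -9.2], [-61.1, 6.1, 6.0]]
guard 2102 [[-69.9, -20.0, 29.6], [-65.9, -3.4, 33.6], [-60.8, 13.8, 35.9]]
stub 303 [[-67.7, -60.3, 0.6], [-46.9, -52.8, 3.0], [-43.1, -41.7, 3.9]]
```

Emit:
arm_command(targets="255 0.06 0 0 0;255 0 0 0 0")

```text
clock: 10.95
position: [0.5797, 0.0165, 0.1571]
orientation: [-0.051, 0.998, 0.016, 0.015]
wrist_force: [0.6, 0.2, -0.6]
grip_width: 0.224
```

```bash
python3 f.py; python3 - <<'E'
from h import *
d=cam('top');C=toh(cloud(d))*1000;ok=d['z_map']>0
m=ok&(abs(C[...,2]+10)<2)&(abs(C[...,1])<140)&(C[...,0]<-50)&(C[...,0]>-205)&(d['image'].min(2)>60)
save('t6.png',cv2.resize(d['image'][170:300,235:395],(800,650)[:2],interpolation=cv2.INTER_CUBIC)[:600])
c=d['image']; u,v=proj(d,fromh([-.045,0,.01]))[0].astype(int); print(u,v)
s=cam('scene'); u,v=proj(s,fromh([-.045,.01,0]))[0].astype(int); print(u,v)
save('s6.png',cv2.resize(s['image'][v-60:v+60,u-80:u+80],(800,600),interpolation=cv2.INTER_CUBIC))
E
```

```text
t 11.0 TCP h [-58.1  -2.5  41.1] F h [ 0.28 -0.31  0.87] tilt [ 0.028  0.033 -0.999]
knuckle 1075 [[-59.5, -43.9, 8.7], [-51.3, -33.9, 9.6], [-42.2, -23.4, 10.2]]
prong 317 [[-72.9, -15.7, -10.7], [-71.1, -3.3, -9.3], [-63.2, 6.4, 5.0]]
guard 2102 [[-72.0, -19.7, 29.4], [-68.0, -3.2, 33.6], [-62.9, 14.1, 35.6]]
stub 300 [[-69.6, -60.0, 0.5], [-48.5, -52.8, 2.8], [-44.8, -41.4, 3.9]]
310 211
311 260
```

View pics/s6.png

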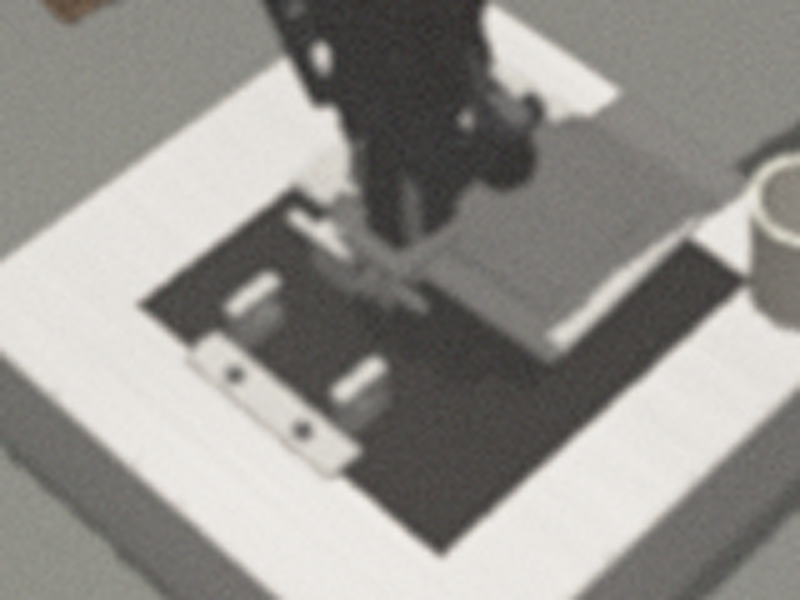

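The scene crop shows both bar ends, stub (310,230) and tip (420,300), well in front of the lugs at (255,295) and (360,385). I stepped the wrong way: the rear prong still bears on the bar. I'll step back to +x to centre the bar in the gap.

Emit:
arm_command(targets="255 -0.08 0 0 0;255 0 0 0 0;255 0 0.1 0 0;255 0 0 0 0")

```text
clock: 11.5
position: [0.5807, 0.0212, 0.1562]
orientation: [-0.051, 0.999, 0.016, 0.012]
wrist_force: [-0.0, -0.2, -1.3]
grip_width: 0.223
```

```bash
python3 f.py
```

```text
t 11.55 TCP h [-56.7   1.5  40.2] F h [-0.34 -0.06 -0.05] tilt [ 0.023  0.033 -0.999]
knuckle 1277 [[-59.5, -43.9, 8.6], [-51.2, -32.6, 9.6], [-42.2, -21.7, 10.1]]
prong 194 [[-71.7, -11.5, -10.6], [-70.3, 1.5, -9.0], [-62.0, 9.5, 6.3]]
guard 2123 [[-70.7, -15.1, 28.4], [-66.7, 1.5, 32.7], [-61.6, 18.7, 34.5]]
stub 308 [[-69.5, -60.2, 0.4], [-48.6, -52.8, 3.0], [-44.9, -41.9, 3.9]]
```

Emit:
arm_command(targets="255 -0.05 0.02 0 0;255 -0.01 0.02 -0.25 0;255 -0.01 0 -0.3 0")

```text
clock: 11.85
position: [0.5815, 0.0219, 0.1778]
orientation: [-0.05, 0.999, 0.016, 0.01]
wrist_force: [-0.2, -0.1, -0.7]
grip_width: 0.225
```

```bash
python3 f.py
```

```text
t 11.9 TCP h [-54.3   2.5  64.3] F h [-0.01 -0.17  0.32] tilt [ 0.023  0.033 -0.999]
knuckle 1070 [[-59.4, -43.9, 8.6], [-51.2, -32.7, 9.5], [-41.9, -21.3, 10.2]]
prong 25 [[-59.0, -11.3, -1.3], [-58.2, -10.6, 3.0], [-57.5, -9.7, 6.4]]
guard 2159 [[-69.9, -14.4, 51.3], [-65.5, 2.5, 54.4], [-60.8, 19.3, 59.1]]
stub 254 [[-69.7, -59.9, 0.5], [-48.7, -52.3, 3.0], [-45.0, -41.8, 3.9]]
```

Clean lift; the lid stayed put. Now I'll rise and return to the stand.

Emit:
arm_command(targets="255 0 0 -0.6 0;255 0 0 -0.7 0;255 0 0 -0.4 0;255 0 0.3 0 -0.7;255 0 0.8 0 0")

```text
clock: 12.4
position: [0.5775, 0.0568, 0.2579]
orientation: [-0.077, 0.997, 0.014, 0.017]
wrist_force: [-0.5, 0.7, -1.6]
grip_width: 0.223
```

```bash
python3 -c "
from h import *
need([.496,.3222,.225],98.2)"
```

```text
t 12.4 p [0.5775 0.0568 0.2579] yhead 98.83 tilt [ 0.032  0.03  -0.999] F [-0.52  0.68 -1.57] w 0.223
units [1.031 6.846 0.958] turn 0.13
```

Emit:
arm_command(targets="255 0.15 0.9 0.1 0;255 0.15 0.9 0.1 0;255 0.15 0.9 0.1 0;255 0.15 0.9 0.1 0;255 0.15 0.9 0.1 0")

```text
clock: 12.9
position: [0.5232, 0.2341, 0.2479]
orientation: [-0.073, 0.997, 0.015, 0.023]
wrist_force: [0.1, 0.3, -1.6]
grip_width: 0.22
```

Emit:
arm_command(targets="255 0.1 0.85 0 0;255 0.1 0.85 0 0;255 0 0 0 0")

```text
clock: 13.2
position: [0.5015, 0.3099, 0.2517]
orientation: [-0.077, 0.997, 0.018, 0.024]
wrist_force: [-0.0, -0.5, -1.7]
grip_width: 0.223
```

```bash
python3 -c "
from h import *
need([.496,.3222,.19],98.2)"
```

```text
t 13.2 p [0.5015 0.3099 0.2517] yhead 98.92 tilt [ 0.045  0.039 -0.998] F [-0.   -0.53 -1.66] w 0.223
units [0.165 0.275 1.544] turn 0.14
```

Emit:
arm_command(targets="255 0.12 0.2 0.5 0.14;255 0.05 0.05 0.45 0;255 0 0 0.2 0;255 0 0 0 0")

```text
clock: 13.6
position: [0.497, 0.3215, 0.2084]
orientation: [-0.072, 0.997, 0.019, 0.027]
wrist_force: [-0.2, -0.6, 0.0]
grip_width: 0.223
```

```bash
cat > st.py <<'E'
from h import *
need([.496,.3222,.064],98.2)
d=cam('wrist'); C=cloud(d); ok=d['z_map']>0; p=status.observe()['position']
th=np.radians(8.1); Rz=np.array([[np.cos(th),-np.sin(th),0],[np.sin(th),np.cos(th),0],[0,0,1]])
S0=np.array([.4992,.3235,0]); D=((C-S0)@Rz)*1000; A=((C-p)@Rz)*1000
print('TCP in stand frame',(((p-S0)@Rz)*1000).round(1))
def rep(n,m,Q=D):
    P=Q[ok&m]
    if len(P)>5: print(n,len(P),np.percentile(P,[2,50,98],axis=0).round(1).tolist())
rep('standtop',(abs(D[...,2]-51)<4)&(abs(D[...,0])<36)&(abs(D[...,1])<36))
F=(abs(A[...,0])<24)&(abs(A[...,1])<15)
for z in(-24,-30,-36,-42,-47): rep('fork z%d'%z,F&(abs(A[...,2]-z)<3)&(D[...,2]>56))
rep('in',F&(D[...,2]>56)&(A[...,2]<-20))
E
python3 st.py
```

```text
t 13.6 p [0.497  0.3215 0.2084] yhead 98.26 tilt [ 0.051  0.042 -0.998] F [-0.19 -0.61  0.04] w 0.223
units [ 0.226 -0.102  3.601] turn 0.01
TCP in stand frame [ -2.   -1.7 209. ]
standtop 3627 [[-27.6, -27.4, 49.0], [-2.5, -0.4, 50.7], [26.6, 26.9, 52.1]]
fork z-30 9 [[-8.0, -2.5, 176.3], [-7.6, -0.4, 177.2], [-7.1, 0.6, 178.4]]
fork z-36 31 [[-7.6, -2.7, 170.1], [-7.2, -1.2, 173.4], [-6.8, 0.9, 175.6]]
fork z-42 33 [[-7.4, -2.5, 164.3], [-6.7, -1.0, 167.1], [-6.3, 1.1, 170.0]]
fork z-47 16 [[-6.9, -2.5, 162.5], [-6.6, -0.6, 163.7], [-6.3, 1.2, 164.6]]
in 83 [[-7.9, -2.7, 162.8], [-6.9, -0.8, 170.0], [-6.4, 1.1, 177.4]]
```

```bash
sed -i 's/^need.*/S=np.array([.4992,.3235,0]);t=np.radians(8.1);T=S+np.array([-.006*np.cos(t)+.001*np.sin(t),-.006*np.sin(t)-.001*np.cos(t),.105]);need(T,98.2)/' st.py; python3 st.py | head -3
```

```text
t 13.65 p [0.4975 0.3215 0.209 ] yhead 98.24 tilt [ 0.052  0.042 -0.998] F [-0.24  0.19 -1.65] w 0.219
units [ 0.249 -0.071  2.59 ] turn 0.01
TCP in stand frame [ -1.5  -1.6 209.6]
```

Emit:
arm_command(targets="255 0.13 -0.03 0.9 0;255 0.08 -0.03 0.9 0;255 0.03 0 0.6 0;255 0 0 0 0")

```text
clock: 14.1
position: [0.5, 0.3228, 0.1173]
orientation: [-0.069, 0.997, 0.023, 0.034]
wrist_force: [0.6, 0.6, -1.5]
grip_width: 0.225
```

```bash
python3 st.py
```

```text
t 14.1 p [0.5    0.3228 0.1173] yhead 98.01 tilt [ 0.064  0.05  -0.997] F [ 0.6   0.57 -1.55] w 0.225
units [ 0.188 -0.017  0.295] turn -0.04
TCP in stand frame [  2.1  -0.4 119.3]
standtop 5081 [[-28.6, -27.6, 48.2], [-15.1, -1.5, 50.7], [20.2, 27.2, 52.0]]
fork z-36 33 [[-4.3, -1.7, 80.6], [-3.6, 0.3, 82.5], [-3.2, 1.9, 85.9]]
fork z-42 30 [[-3.8, -1.5, 74.6], [-3.3, 0.3, 77.3], [-2.7, 2.1, 80.0]]
fork z-47 23 [[-3.3, -1.4, 70.4], [-2.8, 0.3, 73.2], [-2.2, 2.4, 75.3]]
in 80 [[-4.2, -1.6, 70.6], [-3.4, 0.3, 78.8], [-2.3, 2.2, 85.7]]
```

Emit:
arm_command(targets="255 0.15 0 0 0;255 0.03 0 0 0;255 0 0 0 0")

```text
clock: 14.45
position: [0.4971, 0.3238, 0.1242]
orientation: [-0.068, 0.997, 0.026, 0.039]
wrist_force: [0.1, 0.6, -0.7]
grip_width: 0.223
```

```bash
python3 st.py
```

```text
t 14.45 p [0.4971 0.3238 0.1242] yhead 97.95 tilt [ 0.074  0.057 -0.996] F [ 0.07  0.62 -0.74] w 0.223
units [ 0.138 -0.061  0.467] turn -0.05
TCP in stand frame [ -1.9   0.7 124.3]
standtop 4940 [[-28.5, -27.5, 48.2], [-14.5, -1.9, 50.7], [20.4, 27.1, 52.0]]
fork z-36 36 [[-6.3, -0.0, 85.6], [-5.9, 1.9, 88.3], [-5.5, 3.6, 91.3]]
fork z-42 31 [[-6.1, 0.2, 79.6], [-5.4, 1.8, 82.2], [-4.9, 3.9, 84.9]]
fork z-47 12 [[-5.5, 0.5, 78.4], [-5.0, 2.2, 79.4], [-4.9, 4.0, 80.2]]
in 78 [[-6.4, -0.0, 78.5], [-5.6, 1.9, 85.8], [-5.0, 3.9, 92.1]]
```

Repeated rows let a small tilt build up, now about 5°. The fork is 22 mm wide, plus about 2.5 mm of slant, in a 28 mm hole, so it still fits. I'll use single rows with a settling picture between them.

Emit:
arm_command(targets="255 0.12 -0.03 0.2 0")

```text
clock: 14.6
position: [0.4948, 0.3235, 0.1177]
orientation: [-0.068, 0.996, 0.027, 0.041]
wrist_force: [0.5, -0.4, -0.7]
grip_width: 0.223
```

```bash
python3 -c "
from h import *
cam('wrist')"; python3 st.py
```

```text
t 14.65 p [0.4924 0.3223 0.1153] yhead 97.96 tilt [ 0.074  0.057 -0.996] F [-1.24 -0.13 -1.84] w 0.224
units [-0.002 -0.031  0.257] turn -0.05
TCP in stand frame [ -7.3  -0.5 115. ]
standtop 4493 [[-28.6, -27.7, 48.3], [-16.6, -3.0, 50.7], [20.5, 27.1, 51.9]]
fork z-30 8 [[-11.4, -0.3, 82.3], [-11.1, 1.3, 82.8], [-10.9, 2.4, 83.6]]
fork z-36 34 [[-11.1, -0.9, 76.8], [-10.8, 0.8, 78.7], [-10.2, 2.8, 82.0]]
fork z-42 33 [[-10.4, -0.5, 70.2], [-10.2, 1.5, 72.9], [-9.8, 3.1, 75.7]]
fork z-47 9 [[-10.2, -0.3, 69.2], [-10.0, 1.1, 70.0], [-9.6, 3.1, 70.9]]
in 80 [[-11.2, -0.8, 69.9], [-10.4, 1.1, 77.1], [-9.7, 3.1, 83.2]]
```

Emit:
arm_command(targets="255 0.04 -0.03 0.45 0")

```text
clock: 14.8
position: [0.4936, 0.3229, 0.0989]
orientation: [-0.068, 0.996, 0.027, 0.04]
wrist_force: [0.5, 0.0, -1.4]
grip_width: 0.219
```

```bash
python3 -c "
from h import *
cam('wrist')"; python3 st.py
```

```text
t 14.85 p [0.4904 0.3207 0.0943] yhead 97.97 tilt [ 0.069  0.054 -0.996] F [-1.04 -1.73 -3.14] w 0.226
units [-0.097  0.024 -0.261] turn -0.05
TCP in stand frame [-9.6 -1.9 94.6]
standtop 4556 [[-28.7, -27.5, 48.2], [-18.8, -0.3, 50.7], [11.0, 27.3, 51.9]]
fork z-30 8 [[-13.9, -2.2, 61.8], [-13.5, -0.6, 62.1], [-13.4, 1.0, 62.5]]
fork z-36 28 [[-13.8, -2.2, 56.2], [-13.2, -0.7, 58.6], [-12.7, 1.3, 61.4]]
in 36 [[-13.8, -2.2, 56.2], [-13.3, -0.7, 59.3], [-12.7, 1.3, 62.4]]
```

Emit:
arm_command(targets="255 -0.06 0.03 0.2 0")

```text
clock: 15.0
position: [0.4932, 0.3226, 0.0875]
orientation: [-0.068, 0.997, 0.025, 0.036]
wrist_force: [0.2, 0.5, -0.8]
grip_width: 0.223
```

```bash
python3 -c "
from h import *
cam('wrist')"; python3 st.py
```

```text
t 15.05 p [0.4925 0.3223 0.0856] yhead 97.97 tilt [ 0.067  0.052 -0.996] F [ 0.86 -0.75 -2.65] w 0.223
units [-0.055  0.003 -0.483] turn -0.05
TCP in stand frame [-7.  -0.4 85.9]
standtop 4933 [[-28.7, -27.5, 48.1], [-18.9, -0.9, 50.7], [8.7, 27.2, 51.9]]
```

Emit:
arm_command(targets="255 0.01 0 0.3 0")

```text
clock: 15.2
position: [0.494, 0.3236, 0.0751]
orientation: [-0.069, 0.997, 0.025, 0.036]
wrist_force: [-0.3, 0.0, -0.4]
grip_width: 0.221
```

```bash
python3 -c "
from h import *
cam('wrist')"; python3 st.py
```

```text
t 15.25 p [0.4921 0.3225 0.0721] yhead 97.97 tilt [ 0.065  0.051 -0.997] F [-0.24 -0.28 -2.57] w 0.221
units [-0.087  0.008 -0.82 ] turn -0.05
TCP in stand frame [-7.6 -0.3 72.3]
standtop 4721 [[-28.7, -27.5, 48.1], [-20.7, -1.1, 50.7], [1.5, 27.3, 51.9]]
```

Emit:
arm_command(targets="255 -0.01 0 0.12 0")

```text
clock: 15.4
position: [0.4929, 0.3227, 0.0677]
orientation: [-0.069, 0.997, 0.023, 0.034]
wrist_force: [0.4, 0.4, 0.1]
grip_width: 0.221
```

```bash
python3 -c "
from h import *
cam('wrist')"; python3 st.py
```

```text
t 15.45 p [0.4922 0.3222 0.0664] yhead 97.97 tilt [ 0.063  0.049 -0.997] F [-0.35 -0.23 -1.61] w 0.221
units [-0.096  0.021 -0.96 ] turn -0.05
TCP in stand frame [-7.3 -0.4 66.7]
standtop 4574 [[-28.7, -27.5, 48.0], [-21.6, -0.3, 50.7], [-1.4, 27.3, 53.5]]
```

Emit:
arm_command(targets="255 0 0 0.05 0")

```text
clock: 15.6
position: [0.4925, 0.3224, 0.0649]
orientation: [-0.069, 0.997, 0.023, 0.034]
wrist_force: [-0.4, -0.1, -0.1]
grip_width: 0.22
```

```bash
python3 st.py
```

```text
t 15.6 p [0.4925 0.3224 0.0649] yhead 97.97 tilt [ 0.064  0.05  -0.997] F [-0.39 -0.09 -0.06] w 0.22
units [-0.089  0.019 -0.998] turn -0.05
TCP in stand frame [-7.1 -0.3 64.4]
standtop 4716 [[-28.7, -27.5, 47.8], [-21.5, -0.6, 50.8], [-1.8, 27.3, 53.6]]
```

Emit:
arm_command(targets="100 0 0 0 0;0 0 0 0 0;0 0 0 0 0;0 0 0 0 0;0 0 0 0 0")

```text
clock: 16.15
position: [0.4932, 0.3229, 0.0657]
orientation: [-0.069, 0.997, 0.023, 0.034]
wrist_force: [0.6, -0.5, 0.1]
grip_width: 1.0
```

Emit:
arm_command(targets="0 0 0 0 0;0 0.03 0 -0.4 0;0 0.06 0 -0.7 0;0 0.06 0 -0.9 0;0 0.06 0 -0.9 0")

```text
clock: 16.65
position: [0.4737, 0.3132, 0.1782]
orientation: [-0.069, 0.997, 0.019, 0.029]
wrist_force: [0.9, 0.4, 0.7]
grip_width: 1.003
```

```bash
python3 st.py
```

```text
t 16.65 p [0.4737 0.3132 0.1782] yhead 97.93 tilt [ 0.055  0.043 -0.998] F [0.86 0.37 0.72] w 1.003
units [-0.403  0.078  1.862] turn -0.05
TCP in stand frame [-23.7  -4.9 184.9]
standtop 2870 [[-28.7, -27.6, 48.8], [-11.9, -2.3, 50.8], [25.9, 27.2, 54.8]]
in 1671 [[-18.3, -15.7, 56.1], [-11.4, -1.4, 95.7], [-0.4, 8.9, 108.7]]
```

Emit:
arm_command(targets="0 0.6 0.3 -0.6 0;0 0.6 0.5 -0.3 0;0 0.6 0.6 0 0;0 0.6 0.6 0 0;0 0 0 0 0")

```text
clock: 17.2
position: [0.3675, 0.3826, 0.2227]
orientation: [-0.066, 0.997, 0.026, 0.037]
wrist_force: [-0.7, -0.2, 0.2]
grip_width: 0.996
```

```bash
python3 - <<'E'
from h import *
need([.496,.3222,.2])
t=cam('top'); s=cam('scene')
a=cv2.resize(t['image'][150:310,160:400],(400,267),interpolation=cv2.INTER_CUBIC); b=cv2.resize(t['image'],(400,300)); c=cv2.resize(s['image'][180:400,210:490],(400,314),interpolation=cv2.INTER_CUBIC)
L=np.vstack([a,b]); Rr=np.vstack([c,cv2.resize(s['image'],(400,300))[:253]]); save('fin.png',np.hstack([L,Rr]))
old={n:np.load(n+'0.npz') for n in('top','scene')}
for d in(t,s):
    C=toh(cloud(d))*1000; ok=d['z_map']>0; X,Y,Z=C[...,0],C[...,1],C[...,2]
    def rep(n,m):
        P=C[ok&m]
        if len(P)>3: print(d['n'],n,len(P),np.percentile(P,[2,50,98],axis=0).round(1).tolist())
    rep('knuckle',(abs(Z-9.3)<1)&(abs(Y+30)<30)&(X<-20)&(X>-68))
    rep('plate',(abs(Z+10)<1.5)&(abs(Y)<100)&(X<-66)&(X>-185)&(d['image'].min(2)>100))
    rep('barz',(abs(Z-2)<2)&(abs(Y+15)<60)&(X<-20)&(X>-58))
    W=cloud(d); m=ok&(W[...,2]>.1)&(W[...,2]<.115)&(abs(W[...,0]-.5)<.03)&(abs(W[...,1]-.323)<.03)
    P=W[m]; print('handle',len(P),P.mean(0).round(4), cv2.minAreaRect((P[:,:2]*1000).astype(np.float32)))
    m=ok&(abs(W[...,2]-.16)<.005)&(abs(W[...,0]-.455)<.04)&(abs(W[...,1]-.12)<.04); print('cup',W[m].mean(0).round(4))
E
```

```text
t 17.2 p [0.3675 0.3826 0.2227] yhead 97.7 tilt [ 0.071  0.057 -0.996] F [-0.75 -0.21  0.17] w 0.996
units [-2.935 -1.951  0.708] turn None
top knuckle 65 [[-67.5, -44.5, 8.4], [-52.9, -32.5, 9.3], [-42.2, -11.2, 10.3]]
top plate 929 [[-182.9, -86.9, -11.4], [-130.5, -13.3, -9.9], [-69.9, 61.2, -8.6]]
top barz 43 [[-57.4, -58.1, 0.5], [-49.4, -9.5, 2.8], [-43.7, 11.5, 3.9]]
handle 88 [0.4973 0.322  0.1068] ((497.4603576660156, 322.70166015625), (20.355512619018555, 20.28680992126465), 10.472121238708496)
cup [0.4564 0.1217 0.1602]
scene knuckle 55 [[-67.2, -40.4, 8.4], [-52.9, -27.3, 9.0], [-41.1, -7.8, 10.1]]
scene plate 745 [[-182.3, -82.8, -11.5], [-114.8, 11.5, -10.3], [-69.8, 64.3, -8.6]]
scene barz 62 [[-56.7, -56.9, 0.1], [-47.1, -12.2, 2.0], [-39.6, 16.3, 3.8]]
handle 114 [0.4997 0.3247 0.1056] ((499.23529052734375, 324.422607421875), (21.317123413085938, 18.752649307250977), 7.142977714538574)
cup [0.4567 0.1222 0.1582]
```

View pics/fin.png

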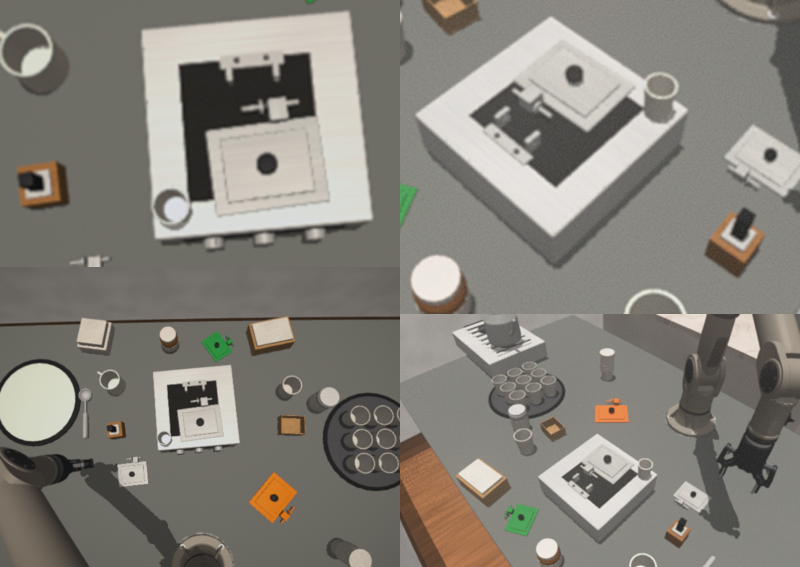

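The final picture shows the lid flat on the warmer at (267,163), with its bar at (270,106) well in front of the lugs at (250,70). The tool is upright in its stand at (40,185) and the cup is at (172,207), unmoved.

```bash
python3 -c "
from h import *
print(ticket.job_done())"
```

```text
the job is handed in; nothing more can be done
None
```

The lid is off its hinge and lying flat on the warmer. The tool is back in its stand, and I handed the job in at about 17 s of the 69 s allowed.

**How it went:** I set the fork between the collar and the left lug and pressed it sideways, with no reading above about 8 N on either axis. The bar's tip came free, and I drew the lid about 46 mm towards the front.

**Last checks:**
- **Lid:** the plate top is 106 mm above the table, as it should be for a flat lid. The bar and stub are about 45 mm ahead of the hinge axis, roughly 30 mm clear of the lugs.
- **Tool:** it stands upright in the stand, with the handle top about 106 mm above the table (107 mm expected) and within about 2 mm of its first position.
- **Cup:** it is unmoved to within 1 mm. The other things look unmoved in the pictures, but I did not measure them.

**What was not perfect:**
- **Lid slide:** as the knuckle left the right lug, the spring relaxed and slid the lid about 10 mm to the right. The stub and tip were already clear of the lugs by then.
- **Wrong step:** while easing the fork off, I first stepped the wrong way and dragged the lid a few millimetres, then corrected it.
- **Tilt:** the tool leaned by about 5° before going back into the stand, but it hung straight once released.
- **Camera disagreement:** the top and scene cameras differed by about 3 mm sideways at the hinge. I relied on the wrist view there.

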